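# Tug a gauge case lid, free its unmarked catch if caught, hold the lid open

## Task

Take the lid of the gauge case by its bar and, before touching the catch, tug it upwards to feel whether it is caught. The catch is unmarked (one end of its slot locks the lid, the other frees it): if the lid is held, slide the catch all the way to the other end; if not, leave the catch alone. Then raise the lid by its bar to 50 degrees or more and finish still holding it open by the bar, as it would fall shut, with the measuring pieces around the case left where they are.

Things in the scene. Friction and masses are not known exactly. Their poses are not given: they have to be found in the camera images.
- case: Grey steel gauge case fixed to the granite plate: box 170 (x, front to back) x 260 (y) x 70 mm high, with a flat lid 12 mm thick on it (lid top 82 mm above the plate, 3 mm overhang). Origin: centre of its underside. x points from the front (robot side) to the hinged back edge, y left, z up. The lid's hinge line runs along y at x = +85, z = 70 mm here.
- lid (a joint): Lid angle, rad: 0 shut, grows as the front edge rises, stops at 1.15. Lid about 0.5 kg (about 3 N at the bar lifts it); falls shut if let go. If caught it has 4 to 5 mm of play at the bar (about 0.03 rad), then stops hard; if not, it rises freely. A caught lid looks just like a free one.
- lid_bar: Bar handle on the lid near its front edge: a round steel sleeve 14 mm thick, 78 mm long along the case's y, between two posts (12 x 6 mm, 42 mm high, their inner faces 79 mm apart); it turns freely on its own axis. Origin: middle of the bar, on its axis, 35 mm above the lid's top; shut, at x = -55, y = -60, z = 117 mm in the case frame. It swings at 148 mm radius about the hinge line.
- catch (a joint): Travel of the slide catch in its slot, m: 0 at the end nearer the bar (case -y), 0.026 at the other (case +y), hard stops. Starts within 2 mm of 0. Stays where put; slides at about 2.5 N. One end locks the lid, the other frees it, which is unknown and unseen; it changes near half travel, so moving it when the lid is free locks it. Move it with the lid shut.
- catch_knob (a point): Centre of the black thumb piece of the catch, a block 14 (x) x 18 (y) x 24 mm high standing 2 to 26 mm above the lid's top; at joint 0 it is at x = -55, y = +50, z = 95.5 mm in the case frame and slides along +y of the case.
- ring_gauge: Bystander: steel ring 60 mm outside, 36 mm inside, 22 mm high, lying flat to the left (+y) of the case; 0.3 kg. Origin: centre of its underside. Leave alone.
- v_block: Bystander: dark steel V-block 60 x 50 x 40 mm high, to the right (-y) of the case; 0.7 kg. Origin: centre of its underside. Leave alone.
- plug_gauge: Bystander: plug gauge, 16 mm square grip 70 mm long with a round 12 mm end either side (118 mm in all), lying behind the case; 0.12 kg. Origin: under the middle of the grip. Leave alone.

How it is judged:
On the way, in this order (a step that is already met when the one before it is completed fails the run):
1. the lid is tugged up by its bar through its play (0.015 rad or more) while the catch is still where it was (value of joint lid above 0.015 rad and value of joint catch below 0.006 m and contact force between the fingers and lid_bar above 0.5 N), for 0.05 s.
2. the lid is clear of the catch and comes up beyond 0.3 rad, lifted by its bar (value of joint lid above 0.3 rad and contact force between the fingers and lid_bar above 0.5 N), for 0.1 s.
At the end, for the whole second after the job is handed in: The lid stands open at more than 0.79 rad (45 degrees) and still, the fingers holding it by the bar with more than 0.5 N; the catch is fully at one end of its slot (below 6 mm or above 21 mm of travel); each bystander within 30 mm of where it was (value of joint lid above 0.79 rad and (value of joint catch below 0.006 m or value of joint catch above 0.021 m) and velocity of joint lid between -0.05 and 0.05 rad/s and contact force between the fingers and lid_bar above 0.5 N and distance of each of ring_gauge, v_block, plug_gauge from where it was at the start of the episode below 0.03 m); the arm keeps its last pose, push and grip.
It fails at once if the ring gauge is moved more than 30 mm (distance of ring_gauge from where it was at the start of the episode above 0.03 m).
It fails at once if the V-block is moved more than 30 mm (distance of v_block from where it was at the start of the episode above 0.03 m).
It fails at once if the plug gauge is moved more than 30 mm (distance of plug_gauge from where it was at the start of the episode above 0.03 m).
It also fails if it takes over 53 s, if anything falls off the work surface, if the arm or the gripper's body presses on something with over 40 N, if the wrist force passes 120 N, or if a joint passes its speed limit or range.

## Robot

A 6-joint arm with a two-finger parallel gripper is mounted at the origin on the work surface. World frame = base frame: x ahead of the robot, y to its left, z up, the work surface at z = 0. Lengths are in m, angles in rad, forces in N, time in s.
With the tool pointing down it reaches from about 0.35 to 0.775 m from the base axis. Payload 5.5 kg.
Tool frame: the origin (TCP) lies midway between the tips of the shut fingers; the grasp point (between the pads) lies 19 mm behind it; z points along the fingers, y is the direction in which the jaws open and shut (so a half turn about z gives the same grasp; the last joint's range is limited). The gripper opens to 85 mm and grips with 20 to 120 N. Pads are 22 mm wide; open, the fingers measure 114 mm over their backs; the gripper's body (76 mm by 85 mm) begins 54 mm behind the grasp point. The pads swing forward as they close: fully open they stand 13 mm farther back than shut.
Start: joints at [1.089, 0.313, 0.046, 1.304, 0, 1.431], TCP at [0.193, 0.542, 0.231] pointing down, gripper open.
Joint ranges: [-2.76, 2.76], [-0.86, 1.69], [-1.03, 1.26], [-2.2, 2.34], [-1.47, 1.5], [-3.14, 3.14]. Speed limits (rad/s): [2.57, 2.57, 3.14, 3.14, 3.14, 3.14].

## Interface

Orientations are given as a unit quaternion [w, x, y, z].
In Python, from workcell import env gives the robot as it stands.
- The arm moves only by the shell command python3 -m pendant 'ROWS' [FORCE]. ROWS is JSON, a list of rows, each a list of 3 entries, a list of its own where there are three numbers: the shift along the tool's x, y, z each as a share of 20 mm, from -1 to 1, then the turn about the tool's z as a share of 6 degrees, from -1 to 1, then the closure, from -1 (fully open) to 1 (shut). In form: [[[tx, ty, tz], turn, claw], ...]. A call has 1 to 12 rows; each row shifts and turns the commanded pose from where the row before left it, along the tool's axes as they then stand; what a row does not reach is not made up. A row lasts 1/8 s, in which the tool goes at most 62.5 mm and 10.7 degrees, less where a joint would pass 70% of its speed; a pose out of reach is approached as far as the arm can. A call with a number of a shift or a turn outside -1 to 1 is refused whole. A call with a gripper value outside its range is refused whole. The fingers move at their own pace and stop on an object; FORCE is the grip in N (left out, the last holds). Time passes only in rows, so rows that do not move let the fingers close. It gives the time, the measured TCP pose, the force and the opening at its end, in the units of the state.
- env.get_state(): the state, without advancing time (a new reading comes with each control period).
- env.read_camera(name): name is "scene" or "top"; returns a dict with "color" (480x640x3 uint8, blue, green, red), "mtx" (3x3 intrinsics, pixels), "view" (4x4, takes a point from world to camera coordinates). Camera axes: x right, y down, z forward; pixel columns grow to the right and rows downward; lengths in m; the calibration is good to about 2 mm. A picture is of the moment at which its call begins. There is no depth.
- env.hand_in(): hands the job in, once; it reports no verdict.
Trained networks look in the newest picture that a camera, given by its name, has taken for a name from the list of things; names that differ only in an ending like _2 or _b are one class to them, and where a whole thing is asked for, a point or a joint stands for the part that bears it (a point fixed in the world has none). Each returns a list of dicts, best first, with "p" (0 to 1); they miss things now and then, are a little off and sometimes report something else, mostly with a low value. They report only what shows in the picture. A call takes as long as a camera call.
- env.boxes_of(camera, thing): "location" ([column, row] in pixels, amid what is visible of it).
- env.cut_out(camera, thing): "region" (480x640 bool, what is visible of it) and "location" ([column, row] in pixels, amid what is visible of it).
The state is a dict: "clock": time; "joint_pos": joint angles; "qvel": joint speeds; "tau": joint torques, N m; "tcp_pos": TCP position; "orientation": TCP orientation; "wrist_force": force on the tool from outside, world axes, zero at the start; "ft_torque": the same for the moment, N m; "finger_gap": finger opening in m.
Only numpy, scipy, OpenCV 4.12 (cv2) and the standard library are available. Lean on these libraries where they do the work, as an engineer would, in place of code of your own. Each camera call takes 0.05 s, during which the arm holds its last target.

## Working session

There is one attempt and no reset: what is moved stays moved. The work goes in short steps, Python scripts to look and compute and a shell command to move; the robot and the scene stay as the last step left them, time stands still between calls to the robot, and variables do not carry over. Pictures are saved under pics/ and viewed, and the job is handed in when it is done.

```bash
mkdir -p pics; ls; python3 - <<'E'
from workcell import env
import cv2
s=env.get_state(); print(s)
for n in("scene","top"):
    c=env.read_camera(n); cv2.imwrite(f"pics/{n}0.png",c["color"]); print(n,c["mtx"].tolist(),c["view"].round(4).tolist())
    for t in("case","lid","lid_bar","catch_knob","ring_gauge","v_block","plug_gauge"):
        print(t,[(d["location"],round(d["p"],2)) for d in env.boxes_of(n,t)][:3])
E
```

```text
pics
{'clock': 0.0, 'joint_pos': array([ 1.08941410e+00,  3.13994808e-01,  4.49592593e-02,  1.30357381e+00,
       -1.14477899e-05,  1.43123336e+00]), 'qvel': array([-0.00061841,  0.00045861, -0.00112379,  0.00086875, -0.00100541,
        0.00057941]), 'tau': array([ 6.47234083e-04, -4.80622852e+01,  2.98534441e+01,  1.92880217e-02,
        9.58396276e-05, -2.98773230e-06]), 'tcp_pos': array([0.1924949 , 0.54128067, 0.23040397]), 'orientation': array([-2.71498212e-04,  1.70078721e-01,  9.85430062e-01, -8.64923344e-04]), 'wrist_force': array([-0.71391972,  1.11643531,  0.13999545]), 'ft_torque': array([0.03539207, 0.06506024, 0.04592137]), 'finger_gap': 0.08539055263881866}
scene [[458.10495035204127, 0.0, 321.7870936197439], [0.0, 458.10495035204127, 235.94836399991652], [0.0, 0.0, 1.0]] [[0.0801, 0.9968, -0.0015, -0.1038], [0.705, -0.0577, -0.7069, -0.3753], [-0.7047, 0.0555, -0.7074, 1.391], [0.0, 0.0, 0.0, 1.0]]
case [([310.5, 230.0], 0.83)]
lid []
lid_bar [([309.8, 229.7], 0.68), ([284.6, 179.5], 0.47)]
catch_knob [([337.4, 190.1], 0.49)]
ring_gauge [([410.1, 229.0], 0.56)]
v_block [([198.7, 240.2], 0.83), ([311.2, 229.2], 0.35)]
plug_gauge [([335.9, 297.6], 0.65), ([407.6, 223.7], 0.54)]
top [[438.29983168083123, 0.0, 317.65935923378987], [0.0, 438.29983168083123, 240.62636976981528], [0.0, 0.0, 1.0]] [[-0.0159, -0.9998, 0.0079, 0.0634], [-0.9958, 0.0151, -0.0904, 0.6358], [0.0903, -0.0093, -0.9959, 1.0222], [0.0, 0.0, 0.0, 1.0]]
case [([322.4, 279.7], 0.67)]
lid [([322.4, 275.7], 0.81)]
lid_bar [([351.3, 305.1], 0.78)]
catch_knob [([297.6, 299.5], 0.47)]
ring_gauge [([225.7, 283.9], 0.88)]
v_block [([421.0, 278.0], 0.73)]
plug_gauge [([308.2, 214.1], 0.71)]
```

View pics/scene0.png

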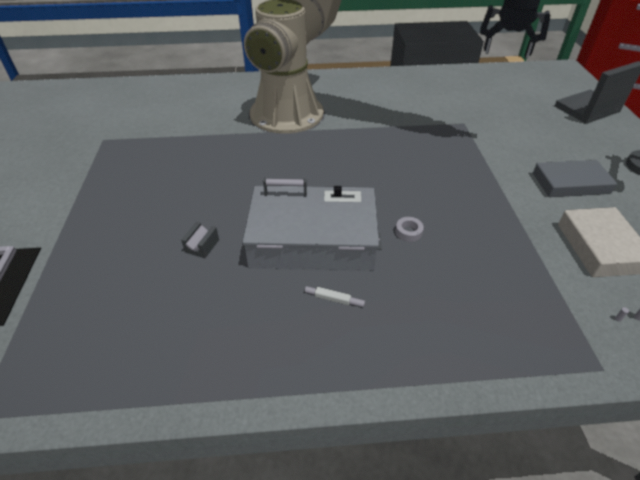

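View pics/top0.png

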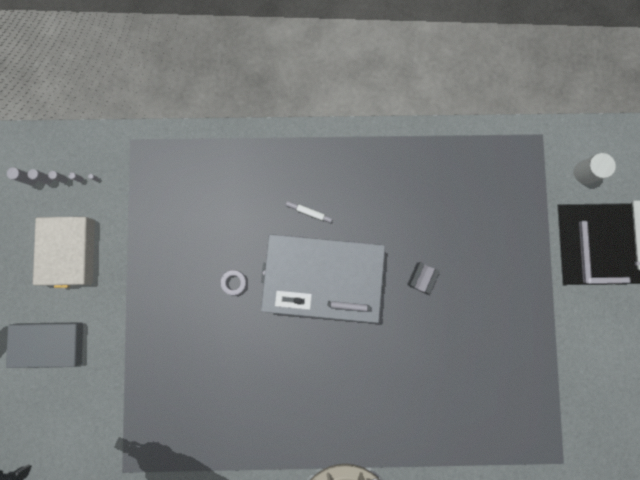

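```bash
python3 - <<'E'
import cv2
a=cv2.imread("pics/scene0.png")[165:275,235:395]; cv2.imwrite("pics/s0z.png",cv2.resize(a,None,fx=5,fy=5,interpolation=cv2.INTER_CUBIC))
a=cv2.imread("pics/top0.png")[225:330,255:395]; cv2.imwrite("pics/t0z.png",cv2.resize(a,None,fx=5,fy=5,interpolation=cv2.INTER_CUBIC))
E
```

```text
(no output)
```

View pics/s0z.png

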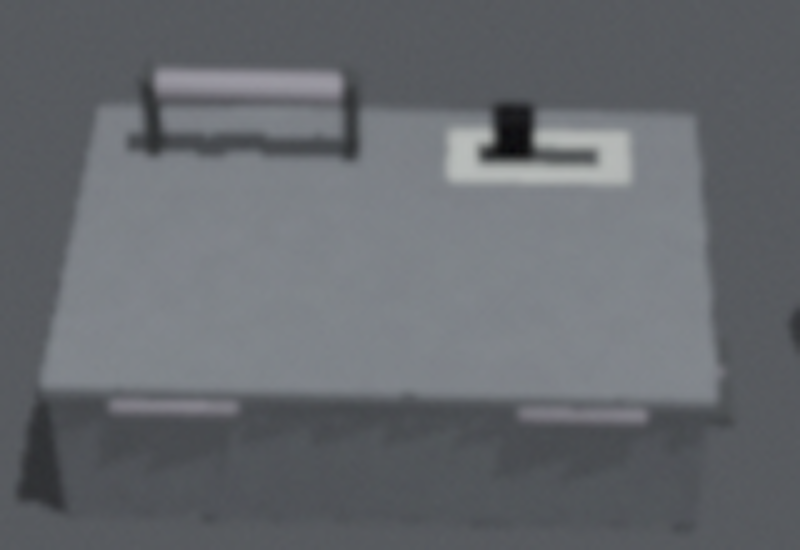

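View pics/t0z.png

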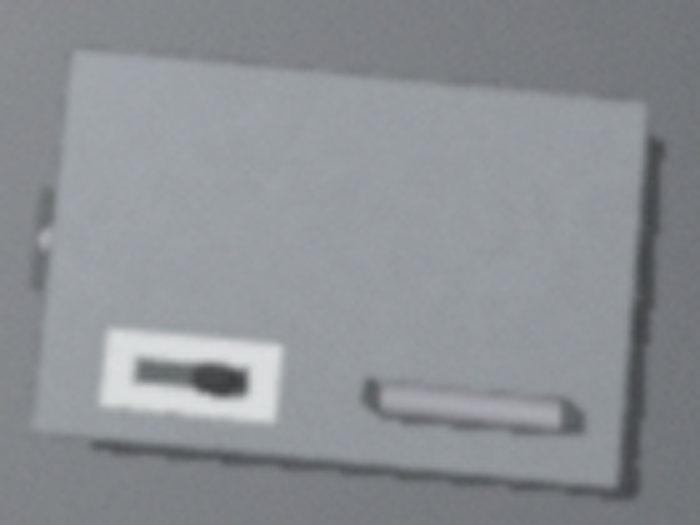

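```bash
cat > h.py <<'E'
import numpy as np, cv2
from workcell import env
def cams():
    return {n:env.read_camera(n) for n in("scene","top")}
def P(c): return c["mtx"]@c["view"][:3]
def tri(cs,ps,pt):
    X=cv2.triangulatePoints(P(cs["scene"]),P(cs["top"]),np.array(ps,float).reshape(2,1),np.array(pt,float).reshape(2,1)).ravel(); X=X[:3]/X[3]
    e=[np.round((lambda q:q[:2]/q[2])(P(cs[n])@np.r_[X,1])-p,1).tolist() for n,p in(("scene",ps),("top",pt))]
    return X,e
E
python3 - <<'E'
from h import *
cs=cams()
S=lambda u,v:(235+u/5,165+v/5); T=lambda u,v:(255+u/5,225+v/5)
for k,a,b in[("bar-y",(155,83),(561,414)),("bar+y",(343,85),(376,397)),("knobtop",(513,108),(220,379)),
 ("F+",(694,116),(34,430)),("F-",(98,104),(614,487)),("B+",(718,402),(75,52)),("B-",(42,388),(646,103))]:
    X,e=tri(cs,S(*a),T(*b)); print(k,X.round(4),e)
E
```

```text
bar-y [ 0.4808 -0.0518  0.1153] [[0.4, 0.0], [0.4, -0.0]]
bar+y [0.4894 0.0279 0.1158] [[0.6, 0.0], [0.7, 0.0]]
knobtop [0.4979 0.0976 0.1057] [[-0.1, 0.0], [-0.2, -0.0]]
F+ [0.4751 0.1817 0.0773] [[0.2, -0.0], [0.2, 0.0]]
F- [ 0.4455 -0.0799  0.0775] [[0.6, 0.0], [0.7, -0.0]]
B+ [0.6463 0.1632 0.0743] [[-0.1, 0.0], [-0.1, -0.0]]
B- [ 0.6187 -0.0988  0.0758] [[0.3, 0.0], [0.2, -0.0]]
```

```bash
python3 -m pendant '[[[0,0,0],1,-1],[[0,0,0],1,-1],[[0,0,0],1,-1],[[0,0,0],1,-1],[[0,0,0],1,-1],[[0,0,0],1,-1],[[0,0,0],1,-1],[[0,0,0],1,-1],[[0,0,0],1,-1],[[0,0,0],1,-1],[[0,0,0],1,-1],[[0,0,0],1,-1]]' 30
python3 -m pendant '[[[0,0,0],0.77,-1],[[0,0,0],0,-1]]'
cat >> h.py <<'E'
from scipy.spatial.transform import Rotation as R
def rel(target):
    s=env.get_state(); r=R.from_quat(np.roll(s["orientation"],-1))
    M=r.as_matrix(); yaw=np.degrees(np.arctan2(M[1,1],M[0,1]))
    d=M.T@(np.array(target)-s["tcp_pos"])
    print("t",round(s["clock"],2),"tcp",s["tcp_pos"].round(4),"tooly yaw",yaw.round(2),"z",M[:,2].round(3),"shift units",(d/.02).round(2),"F",s["wrist_force"].round(1),"gap",round(s["finger_gap"],4),"q6",s["joint_pos"][5].round(2))
E
python3 -c "
from h import *
rel([.4851,-.012,.16])"
```

```text
clock: 2.4
tcp_pos: [0.1928, 0.5418, 0.2313]
orientation: [-0.0, 0.718, 0.696, 0.0]
wrist_force: [-0.8, -0.2, 0.4]
finger_gap: 0.0853
clock: 2.65
tcp_pos: [0.1928, 0.5418, 0.2313]
orientation: [-0.0, 0.744, 0.668, 0.0]
wrist_force: [0.2, -0.2, 0.1]
finger_gap: 0.0856
t 2.65 tcp [0.1928 0.5418 0.2313] tooly yaw -6.16 z [ 0.  0. -1.] shift units [-25.96  17.5    3.56] F [ 0.2 -0.2  0.1] gap 0.0856 q6 2.77
```

```bash
python3 -m pendant '[[[-1,0.7,0],0,-1],[[-1,0.7,0],0,-1],[[-1,0.7,0],0,-1],[[-1,0.7,0],0,-1],[[-1,0.7,0],0,-1],[[-1,0.7,0],0,-1],[[-1,0.7,0],0,-1],[[-1,0.7,0],0,-1],[[-1,0.7,0],0,-1],[[-1,0.7,0],0,-1],[[-1,0.7,0],0,-1],[[-1,0.7,0],0,-1]]'
python3 -m pendant '[[[-1,0.7,0],0,-1],[[-1,0.7,0],0,-1],[[-1,0.7,0],0,-1],[[-1,0.7,0],0,-1],[[-1,0.7,0],0,-1],[[-1,0.7,0],0,-1],[[-1,0.7,0],0,-1],[[-1,0.7,0],0,-1],[[-1,0.7,0],0,-1],[[-1,0.7,0],0,-1],[[-1,0.7,0],0,-1],[[-1,0.7,0],0,-1]]'
python3 -c "
from h import *
rel([.4851,-.012,.16])"
```

```text
clock: 4.15
tcp_pos: [0.3342, 0.2843, 0.2315]
orientation: [0.0, 0.744, 0.668, 0.0]
wrist_force: [0.1, 0.1, 0.9]
finger_gap: 0.0851
clock: 5.65
tcp_pos: [0.4753, 0.0275, 0.2314]
orientation: [0.0, 0.744, 0.668, 0.0]
wrist_force: [0.3, -0.6, -0.1]
finger_gap: 0.0856
t 5.65 tcp [0.4753 0.0275 0.2314] tooly yaw -6.11 z [ 0.  0. -1.] shift units [-1.91  0.7   3.57] F [ 0.3 -0.6 -0.1] gap 0.0856 q6 1.57
```

Now over the bar (z 0.14), then look.

```bash
python3 -m pendant '[[[-0.95,0.35,0],0,-1],[[-0.95,0.35,0],0,-1],[[0,0,1],0,-1],[[0,0,1],0,-1],[[0,0,1],0,-1],[[0,0,1],0,-1],[[0,0,0.5],0,-1],[[0,0,0],0,-1]]'
python3 - <<'E'
from h import *
rel([.4851,-.012,.097])
cs=cams()
a=cs["scene"]["color"][120:240,225:385]; cv2.imwrite("pics/s1z.png",cv2.resize(a,None,fx=5,fy=5,interpolation=cv2.INTER_CUBIC))
a=cs["top"]["color"][225:345,255:395]; cv2.imwrite("pics/t1z.png",cv2.resize(a,None,fx=5,fy=5,interpolation=cv2.INTER_CUBIC))
E
```

```text
clock: 6.65
tcp_pos: [0.4843, -0.0109, 0.1409]
orientation: [-0.0, 0.744, 0.668, -0.0]
wrist_force: [0.2, -0.8, 0.4]
finger_gap: 0.0853
t 6.65 tcp [ 0.4843 -0.0109  0.1409] tooly yaw -6.16 z [-0.001  0.    -1.   ] shift units [-0.05  0.05  2.19] F [ 0.2 -0.8  0.4] gap 0.0853 q6 1.49
```

View pics/s1z.png

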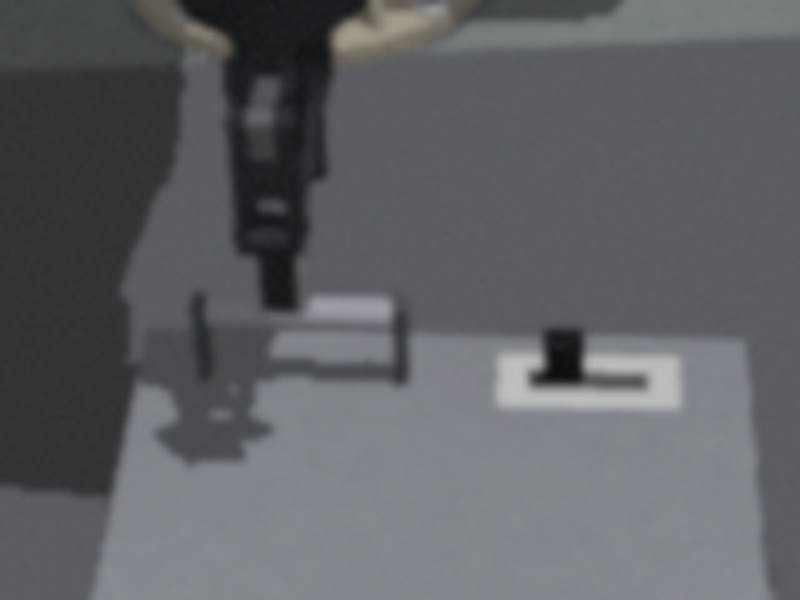

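View pics/t1z.png

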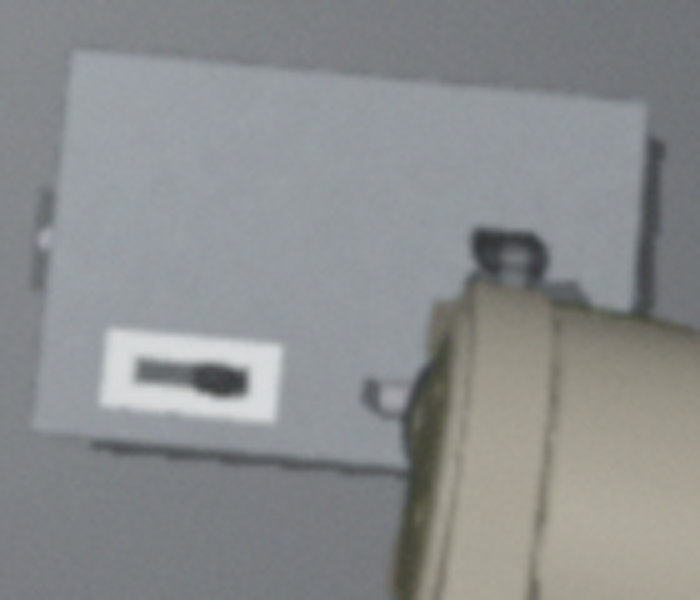

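```bash
python3 -m pendant '[[[0,0,0.7],0,-1],[[0,0,0.7],0,-1],[[0,0,0.75],0,-1],[[0,0,0],0,-1],[[0,0,0],0,1],[[0,0,0],0,1],[[0,0,0],0,1],[[0,0,0],0,1],[[0,0,0],0,1],[[0,0,0],0,1]]' 40
python3 -c "
from h import *
rel([.4851,-.012,.097])"
```

```text
clock: 8.0
tcp_pos: [0.4844, -0.011, 0.0985]
orientation: [-0.0, 0.744, 0.668, -0.0]
wrist_force: [-3.7, 0.5, 5.2]
finger_gap: 0.013
t 8.0 tcp [ 0.4844 -0.011   0.0985] tooly yaw -6.2 z [-0.  0. -1.] shift units [-0.05  0.04  0.08] F [-3.7  0.5  5.2] gap 0.013 q6 1.49
```

```bash
python3 -m pendant '[[[0,0,-0.07],0,1],[[0,0,-0.07],0,1],[[0,0,-0.06],0,1],[[0,0,0],0,1]]'
python3 -m pendant '[[[0,0,-0.05],0,1],[[0,0,-0.05],0,1],[[0,0,0],0,1]]'
```

```text
clock: 8.5
tcp_pos: [0.4856, -0.0111, 0.1024]
orientation: [0.0, 0.744, 0.668, 0.001]
wrist_force: [3.9, -0.1, -5.8]
finger_gap: 0.0124
clock: 8.88
tcp_pos: [0.4857, -0.0111, 0.103]
orientation: [0.0, 0.744, 0.668, 0.0]
wrist_force: [9.0, -0.1, -17.9]
finger_gap: 0.0121
```

```bash
python3 -m pendant '[[[0,0,-0.05],0,1],[[0,0,-0.05],0,1],[[0,0,0],0,1]]'
```

```text
clock: 9.25
tcp_pos: [0.4856, -0.0111, 0.1034]
orientation: [-0.0, 0.744, 0.668, 0.0]
wrist_force: [13.4, -0.8, -30.0]
finger_gap: 0.0126
```

Held: the force climbs to 30 N with no further rise. I'll lower the lid, let go and move to the catch.

```bash
python3 -m pendant '[[[0,0,0.15],0,1],[[0,0,0.15],0,1],[[0,0,0.07],0,1],[[0,0,0],0,1],[[0,0,0],0,-1],[[0,0,0],0,-1],[[0,0,0],0,-1],[[0,0,0],0,-1],[[0,0,-0.5],0,-1],[[0,0,-1],0,-1],[[0,0,-1],0,-1],[[0,0,-0.5],0,-1]]'
python3 -c "
from h import *
rel([.4975,.0974,.088])"
```

```text
clock: 10.75
tcp_pos: [0.4855, -0.0112, 0.1606]
orientation: [0.001, 0.744, 0.668, 0.001]
wrist_force: [0.7, 0.4, 0.7]
finger_gap: 0.0856
t 10.75 tcp [ 0.4855 -0.0112  0.1606] tooly yaw -6.21 z [ 0.002 -0.    -1.   ] shift units [5.46 0.   3.63] F [0.7 0.4 0.7] gap 0.0856 q6 1.49
```

```bash
python3 -m pendant '[[[0.9,0,0],0,-1],[[0.9,0,0],0,-1],[[0.9,0,0],0,-1],[[0.9,0,0],0,-1],[[0.9,0,0],0,-1],[[0.95,0,0],0,-1],[[0,0,0.9],0,-1],[[0,0,0.6],0,-1],[[0,0,0],0,-1]]'
python3 - <<'E'
from h import *
rel([.4975,.0974,.088])
cs=cams()
a=cs["scene"]["color"][120:240,255:415]; cv2.imwrite("pics/s2z.png",cv2.resize(a,None,fx=5,fy=5,interpolation=cv2.INTER_CUBIC))
E
```

```text
clock: 11.88
tcp_pos: [0.4955, 0.0976, 0.1278]
orientation: [-0.001, 0.744, 0.668, -0.001]
wrist_force: [0.0, 0.0, 0.2]
finger_gap: 0.0854
t 11.88 tcp [0.4955 0.0976 0.1278] tooly yaw -6.2 z [-0.002  0.    -1.   ] shift units [0.   0.1  1.99] F [0.  0.  0.2] gap 0.0854 q6 1.71
```

View pics/s2z.png

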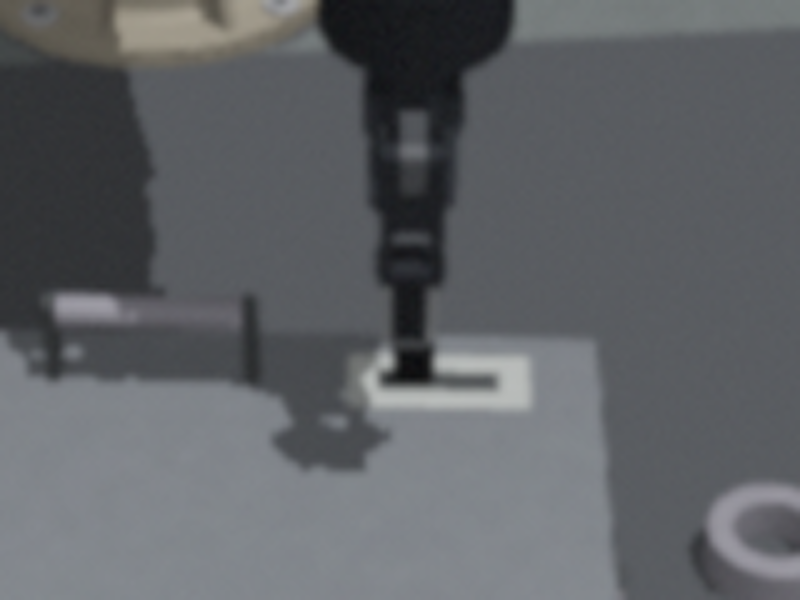

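The picture shows the bar at left, unmoved. The finger sits right over the knob at crop (412,360), and the knob is still at the left end of its slot. Next: descend, grip, check.

```bash
python3 -m pendant '[[[0,0.1,0.65],0,-1],[[0,0,0.65],0,-1],[[0,0,0.6],0,-1],[[0,0,0],0,1],[[0,0,0],0,1],[[0,0,0],0,1],[[0,0,0],0,1],[[0,0,0],0,1],[[0,0,0],0,1]]' 30
```

```text
clock: 13.1
tcp_pos: [0.4965, 0.0974, 0.0913]
orientation: [-0.001, 0.744, 0.668, -0.001]
wrist_force: [-6.3, 1.5, 6.7]
finger_gap: 0.0132
```

```bash
python3 -m pendant '[[[0.25,0,0],0,1],[[0.25,0,0],0,1],[[0.25,0,0],0,1],[[0.25,0,0],0,1],[[0,0,0],0,1]]'
python3 -m pendant '[[[0.2,0,0],0,1],[[0.15,0,0],0,1],[[0.1,0,0],0,1],[[0,0,0],0,1]]'
```

```text
clock: 13.72
tcp_pos: [0.4988, 0.1173, 0.0913]
orientation: [-0.001, 0.744, 0.668, -0.001]
wrist_force: [-6.4, -0.2, 6.7]
finger_gap: 0.0133
clock: 14.22
tcp_pos: [0.4992, 0.1217, 0.0913]
orientation: [0.002, 0.745, 0.667, -0.005]
wrist_force: [-7.7, -15.7, 9.8]
finger_gap: 0.0131
```

```bash
python3 -m pendant '[[[0,0,0],0,-1],[[0,0,0],0,-1],[[0,0,0],0,-1],[[0,0,0],0,-1],[[0,0,-0.5],0,-1],[[0,0,-1],0,-1],[[0,0,-1],0,-1],[[0,0,-1],0,-1]]'
python3 -c "
from h import *
rel([.4851,-.012,.16])"
```

```text
clock: 15.22
tcp_pos: [0.5018, 0.1261, 0.1622]
orientation: [0.0, 0.744, 0.668, 0.0]
wrist_force: [-0.3, -0.2, -1.1]
finger_gap: 0.0853
t 15.22 tcp [0.5018 0.1261 0.1622] tooly yaw -6.2 z [ 0.001  0.    -1.   ] shift units [-6.95 -0.08  0.11] F [-0.3 -0.2 -1.1] gap 0.0853 q6 1.77
```

```bash
python3 -m pendant '[[[-1,0,0],0,-1],[[-1,0,0],0,-1],[[-1,0,0],0,-1],[[-1,0,0],0,-1],[[-1,0,0],0,-1],[[-1,0,0],0,-1],[[-0.95,-0.06,0],0,-1],[[0,0,0],0,-1]]'
python3 - <<'E'
from h import *
rel([.4851,-.012,.098])
cs=cams()
a=cs["scene"]["color"][120:240,235:395]; cv2.imwrite("pics/s3z.png",cv2.resize(a,None,fx=5,fy=5,interpolation=cv2.INTER_CUBIC))
E
```

```text
clock: 16.23
tcp_pos: [0.4856, -0.013, 0.1616]
orientation: [0.0, 0.745, 0.667, 0.0]
wrist_force: [0.5, 0.5, 0.4]
finger_gap: 0.0854
t 16.23 tcp [ 0.4856 -0.013   0.1616] tooly yaw -6.31 z [ 0.001 -0.    -1.   ] shift units [ 0.04 -0.03  3.18] F [0.5 0.5 0.4] gap 0.0854 q6 1.49
```

View pics/s3z.png

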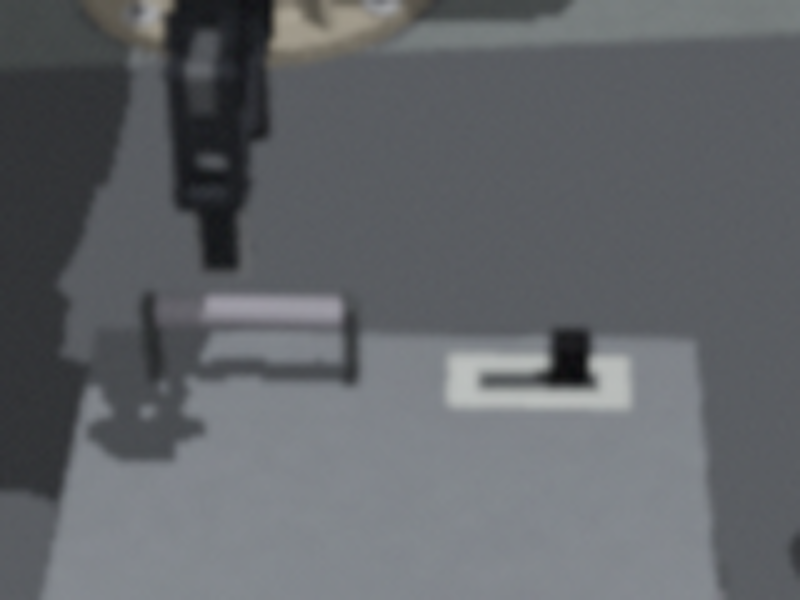

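The knob now stands at the right end of its slot, having moved from crop column 513 to 571, about 24 mm. Next is to regrasp the bar.

```bash
python3 -m pendant '[[[0,0,0.9],0,-1],[[0,0,0.9],0,-1],[[0,0,0.8],0,-1],[[0,0,0.58],0,-1],[[0,0,0],0,-1],[[0,0,0],0,1],[[0,0,0],0,1],[[0,0,0],0,1],[[0,0,0],0,1],[[0,0,0],0,1],[[0,0,0],0,1]]' 50
python3 -m pendant '[[[0,0.02,-0.1],0,1],[[0,0.04,-0.1],0,1],[[0,0.04,-0.1],0,1],[[0,0.04,-0.1],0,1],[[0,0,0],0,1]]'
```

```text
clock: 17.7
tcp_pos: [0.4842, -0.012, 0.0972]
orientation: [-0.001, 0.744, 0.668, -0.001]
wrist_force: [-5.8, -0.3, 2.9]
finger_gap: 0.0122
clock: 18.32
tcp_pos: [0.487, -0.0123, 0.1049]
orientation: [-0.001, 0.744, 0.668, -0.001]
wrist_force: [-6.9, 0.3, -1.6]
finger_gap: 0.0123
```

```bash
python3 -c "
import numpy as np
t=np.linspace(.055,.955,13);x=-140*np.cos(t)+47*np.sin(t);z=140*np.sin(t)+47*np.cos(t)
print(np.c_[np.diff(x),-np.diff(z)].round(1)/20)"
```

```text
[[ 0.225 -0.505]
 [ 0.26  -0.49 ]
 [ 0.295 -0.465]
 [ 0.33  -0.445]
 [ 0.365 -0.42 ]
 [ 0.395 -0.39 ]
 [ 0.42  -0.36 ]
 [ 0.45  -0.325]
 [ 0.47  -0.29 ]
 [ 0.49  -0.255]
 [ 0.51  -0.22 ]
 [ 0.525 -0.18 ]]
```

```bash
python3 -m pendant '[[[0,0.22,-0.5],0,1],[[0,0.26,-0.49],0,1],[[0,0.3,-0.47],0,1],[[0,0.33,-0.45],0,1],[[0,0,0],0,1]]'; python3 -c "
from h import *
rel([.4851,-.012,.098])"
```

```text
clock: 18.95
tcp_pos: [0.511, -0.015, 0.1451]
orientation: [0.001, 0.744, 0.668, 0.0]
wrist_force: [-6.3, -1.0, 1.3]
finger_gap: 0.0123
t 18.95 tcp [ 0.511  -0.015   0.1451] tooly yaw -6.2 z [ 0.001 -0.    -1.   ] shift units [ 0.01 -1.31  2.35] F [-6.3 -1.   1.3] gap 0.0123 q6 1.49
```

```bash
python3 -m pendant '[[[0,0.36,-0.42],0,1],[[0,0.39,-0.39],0,1],[[0,0.42,-0.36],0,1],[[0,0.45,-0.33],0,1],[[0,0,0],0,1]]'; python3 -m pendant '[[[0,0.47,-0.29],0,1],[[0,0.49,-0.25],0,1],[[0,0.5,-0.22],0,1],[[0,0.4,-0.14],0,1],[[0,0,0],0,1],[[0,0,0],0,1],[[0,0,0],0,1]]'; python3 - <<'E'
from h import *
rel([.4851,-.012,.098])
cs=cams()
for n in cs: cv2.imwrite(f"pics/{n}4.png",cs[n]["color"])
E
```

```text
clock: 19.58
tcp_pos: [0.5441, -0.0187, 0.1745]
orientation: [0.001, 0.744, 0.668, 0.001]
wrist_force: [-4.0, -1.4, 0.7]
finger_gap: 0.0126
clock: 20.45
tcp_pos: [0.5791, -0.0225, 0.1911]
orientation: [-0.0, 0.744, 0.668, -0.0]
wrist_force: [-0.1, -4.8, -5.1]
finger_gap: 0.0122
t 20.45 tcp [ 0.5791 -0.0225  0.1911] tooly yaw -6.22 z [-0.001 -0.    -1.   ] shift units [ 0.02 -4.73  4.66] F [-0.1 -4.8 -5.1] gap 0.0122 q6 1.5
```

View pics/scene4.png

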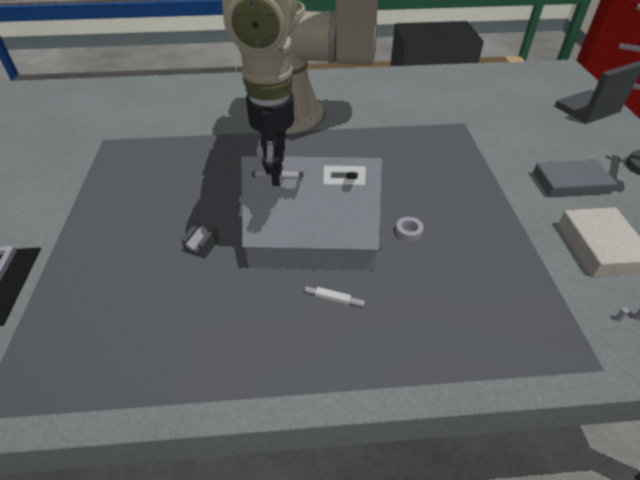

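View pics/top4.png

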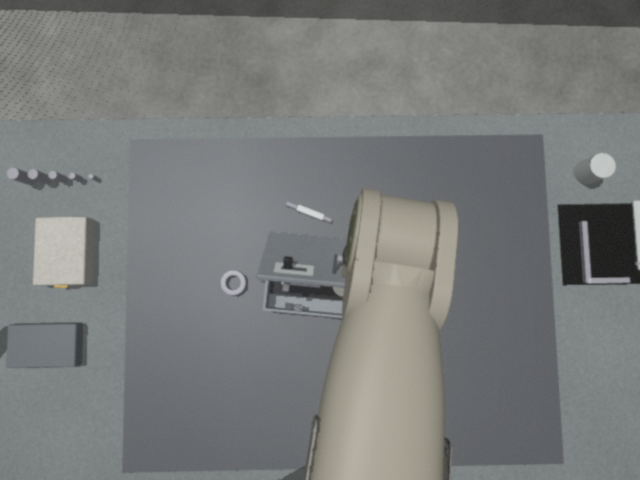

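```bash
python3 -m pendant '[[[0,0,0],0,1],[[0,0,0],0,1]]'; python3 - <<'E'
from h import *
rel([.4851,-.012,.098])
cs=cams()
F,e=tri(cs,(382.5,157.5),(258,278)); print("front + corner",F.round(4),e)
h=np.array([.5464,.0416,.07])+[.085*.994,-.085*.108,0]
d=F-h; dx=d@[.994,-.108,0]; a=np.degrees(np.arctan2(d[2],-dx)); print("angle",a-np.degrees(np.arctan2(12,173)),"to",a)
for t in("ring_gauge","v_block","plug_gauge"):
    print(t,[[(np.round(q["location"],1).tolist(),round(q["p"],2)) for q in env.boxes_of(n,t)][:2] for n in("scene","top")])
E
```

```text
clock: 20.8
tcp_pos: [0.5791, -0.0225, 0.1911]
orientation: [-0.0, 0.744, 0.668, -0.0]
wrist_force: [-1.4, -5.6, -5.1]
finger_gap: 0.0127
t 20.8 tcp [ 0.5791 -0.0225  0.1911] tooly yaw -6.22 z [-0.001 -0.    -1.   ] shift units [ 0.01 -4.73  4.66] F [-1.4 -5.6 -5.1] gap 0.0127 q6 1.5
front + corner [0.5485 0.1744 0.2113] [[-0.5, 0.0], [-0.5, -0.1]]
angle 51.500716649898095 to 55.468634787885
ring_gauge [[([408.4, 225.0], 0.87)], [([224.6, 280.2], 0.88), ([298.7, 258.6], 0.34)]]
v_block [[([200.4, 236.9], 0.87)], []]
plug_gauge [[([334.5, 295.7], 0.76), ([199.2, 239.3], 0.37)], [([306.0, 212.8], 0.58)]]
```

```bash
python3 -m pendant '[[[0,0.18,-0.05],0,1],[[0,0.18,-0.05],0,1],[[0,0,0],0,1],[[0,0,0],0,1],[[0,0,0],0,1],[[0,0,0],0,1]]'; python3 - <<'E'
from h import *
rel([.4851,-.012,.098])
cs=cams()
cv2.imwrite("pics/s5.png",cv2.resize(cs["scene"]["color"][90:310,160:440],None,fx=2.7,fy=2.7))
E
```

```text
clock: 21.95
tcp_pos: [0.5864, -0.0233, 0.1932]
orientation: [-0.0, 0.744, 0.668, -0.0]
wrist_force: [-1.7, -4.6, -4.6]
finger_gap: 0.0122
t 21.95 tcp [ 0.5864 -0.0233  0.1932] tooly yaw -6.22 z [-0. -0. -1.] shift units [ 0.01 -5.09  4.76] F [-1.7 -4.6 -4.6] gap 0.0122 q6 1.5
```

View pics/s5.png

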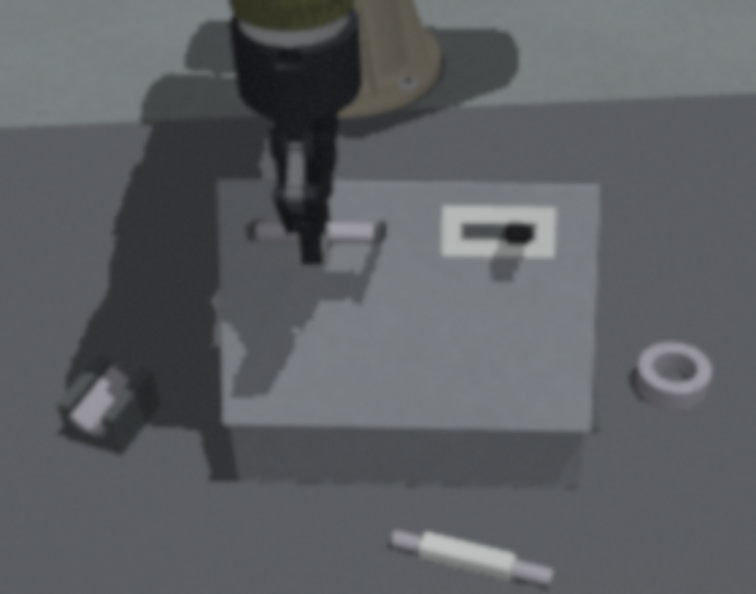

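The lid stands open, and the fingers hold the bar at crop (312,235). The knob is at the far end of its slot at (518,232), and the ring, V-block and plug gauge are where they were.

```bash
python3 -c "
from workcell import env
print(env.hand_in())"
```

```text
the job is handed in; nothing more can be done
None
```

I tugged the lid, found it caught, slid the catch across, and finished holding the lid open at about 55° by its bar. I handed it in at about 22 s; no verdict was reported.

- **Tug:** With the bar gripped and the catch untouched, the lid rose about 5 mm and then stopped hard, with the force climbing to 30 N. I lowered it shut and let go.
- **Catch:** I gripped the knob and slid it towards case +y until it hit the stop. The tool had moved about 24.5 mm, with 16 N at the stop. The picture then showed the knob at the far end of its slot.
- **Raise:** I took the bar again, and the lid came up freely. I followed its arc and held it.

**Last checks:**
- **Angle:** It was last measured before a final raise of about 3°. The arm's path then gave about 54°, and the picture gave between 51.5° and 55.5°, depending on which lid edge was matched.
- **Hold:** The finger gap was a steady 12 mm on the bar, which is 14 mm thick by the description, with about 5 N down at the wrist. The tool was not moving while it held.
- **Measuring pieces:** They looked unmoved in the scene view. The detector's positions shifted by at most about 4 px. It did not report the V-block in the last top view, where the arm was in front of it, so I checked that piece in the scene view only.

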